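# Charge the cylinder-head leak tester

## Task

Charge the cylinder-head leak tester to full test pressure: with a fingertip push the lever of the release valve fully shut, so that it stands across its spout, then pump the spring plunger with full strokes, letting it come right back up each time, until the indicator pin stands fully out of the accumulator, and leave the plunger up and the valve shut. Nothing needs gripping or lifting: never touch the pin itself, do not lift, tip or shove the tester, and leave the parts and tools around it standing where they are.

Things in the scene. Friction and masses are not known exactly. Their poses are not given: they have to be found in the camera images.
- rig: The leak tester: dark steel base plate 300 (x) by 370 (y) mm, top 20 mm above the bench, loose on four rubber feet, about 9 kg in all. Origin: centre of its underside, on the bench; x points from its front edge to its back, y to the left seen from the front, z up. Pump at front left, valve at right, cylinder head behind.
- block_top (a point): Centre of the top of the tester's aluminium manifold block (60 x 100 mm, top 65 mm above the bench, at x -30, y -5 mm of the tester). On it stands the brass accumulator, 34 mm thick, axis at x -30, y +20 mm of the tester, top 105 mm high, with the pin in its top; the release valve is screwed to its right (-y) end.
- head_top (a point): Above the middle of the finned aluminium cylinder head (130 x 140 mm) studded to the back of the tester's plate: 120 mm above the bench, the height of its valve springs. Not to be touched for the job.
- plunger_top (a point): Centre of the flat top of the pump's palm knob: a black disc 48 mm across, 16 mm thick, on a sprung rod over a grey barrel 48 mm thick (its axis at x -50, y +120 mm of the tester). 169 mm above the bench when up; it moves down with the plunger.
- plunger (a joint): Travel of the pump plunger in m: 0 up, 0.025 at its lower stop. Its spring pushes back with 4 N at the top, 10 to 12 N at the bottom. With the valve shut, each stroke that goes down 20 mm or more and returns to within 2 mm of the top drives the pin about 5 mm out; shorter ones may do nothing. Five full strokes bring it fully out; more change nothing.
- valve (a joint): Angle of the release valve's lever in rad: 0 shut, at its stop (across the spout, pointing to the tester's front, -x); it grows anticlockwise from above to 1.57 fully open (along the spout, pointing to the tester's right, -y). It stays where left; pushing near the tip takes about 2 N. While open, pumping does nothing and the pin sinks back in.
- valve_stem (a point): The axis of the release valve's stem (vertical), at the height of the lever, 70 mm above the bench.
- valve_tip (a point): Outer end of the release valve's lever, 105 mm from the stem axis, 71 mm above the bench. The lever is level; its outer 68 mm is a black grip 15 mm wide and 11 mm thick (65 to 77 mm above the bench). The spout under it reaches 45 mm from the stem, 55 mm high at most.
- pin (a joint): How far the indicator pin has come out, in m: 0 in (1.5 mm proud of the accumulator), about 0.025 fully out. It is driven only by the pressure.
- pin_top (a point): Centre of the top of the indicator pin, a plain steel pin 8 mm thick; 106 mm above the bench when in, 131 mm when fully out.
- socket: Bystander: steel socket 28 mm across, 50 mm tall, standing on the tester's plate in front of the manifold block. Origin: centre of the underside.
- piston: Bystander: aluminium piston 84 mm across, 57 mm tall, standing to the left of the tester. Origin: centre of the underside.
- exvalve: Bystander: steel engine valve standing on its 42 mm head, stem 8 mm thick, 108 mm tall, in front of the tester. Origin: centre of the underside.
- wrench: Bystander: steel spanner 190 mm long, lying to the right of the tester. Origin: its middle, underside; x along it.
- spraycan: Bystander: spray can 65 mm across, 200 mm tall, standing to the right of the tester. Origin: centre of the underside.
- conrod: Bystander: steel connecting rod about 190 mm long, 16 mm thick, lying in front of the tester. Origin: about its middle, underside; x along it.
- tray: Bystander: grey plastic tray 130 x 180 x 35 mm with bolts, to the left of the tester. Origin: centre of the underside.

How it is judged:
By the outcome, as a careful person would: the job done as asked, in the order asked, and still so for the second after the job is handed in, with the robot touching nothing.
It also fails if it takes over 54 s, if anything falls off the work surface, if the arm or the gripper's body presses on something with over 40 N, if the wrist force passes 120 N, or if a joint passes its speed limit or range.

## Robot

A 6-joint arm with a two-finger parallel gripper is mounted at the origin on the work surface. World frame = base frame: x ahead of the robot, y to its left, z up, the work surface at z = 0. Lengths are in mm, angles in rad, forces in N, time in s.
With the tool pointing down it reaches from about 275 to 850 mm from the base axis. Payload 5.2 kg.
Tool frame: the origin (TCP) lies on the centre line of the jaws, within the pads' length; the fingertips stand 25 mm ahead of it and the grasp point (between the pads) lies 6 mm ahead of it (nose_length is the distance from the TCP to the fingertips, in mm); z points along the fingers, y is the direction in which the jaws open and shut (so a half turn about z gives the same grasp; the last joint's range is limited). The gripper opens to 85 mm and grips with 20 to 120 N. Pads are 22 mm wide; open, the fingers measure 114 mm over their backs; the gripper's body (76 mm by 85 mm) begins 54 mm behind the grasp point. The pads swing forward as they close: fully open they stand 13 mm farther back than shut.
Start: joints at [1.139, 0.259, 1.535, -0, 1.348, -0.203], TCP at [124.722, 535.677, 256.31] pointing down, gripper open.
Joint ranges: [-3.14, 3.14], [-0.91, 2.08], [0.19, 2.58], [-1.22, 4.36], [0.22, 2.71], [-3.12, 3.12]. Speed limits (rad/s): [2.57, 2.57, 3.14, 3.14, 3.14, 3.14].

## Interface

Orientations are given as a unit quaternion [x, y, z, w].
In Python, from bench import read_state, grab_frame, close_job, nose_length gives the robot as it stands. The module is installed in compiled form; this text tells all that it offers.
- The arm moves only by the shell command python3 -m creep 'ROWS' [OPENING] [FORCE]. ROWS is JSON, one flat list of numbers, 4 for each row, row after row: the shift along the world's x, y, z in mm, then the turn about the world's z in rad. In form: [x, y, z, turn, x, y, z, turn, ...]. A call has exactly 5 rows; each row is the pose to reach, as a shift and turn from the pose commanded when the call began; what a row does not reach only later rows make up. A row lasts 1/12 s, in which the tool goes at most 41.7 mm and 7.16 degrees, less where a joint would pass 70% of its speed; a pose out of reach is approached as far as the arm can. A call with a gripper value outside its range is refused whole. OPENING is the finger opening in mm, from 0 to 85.4, set as the call begins (- or left out, the last holds). The fingers move at their own pace and stop on an object; FORCE is the grip in N (left out, the last holds). Time passes only in rows, so rows that repeat a pose let the fingers close, or fill a call up. It gives the time, the measured TCP pose, the force and the opening at its end, in the units of the state.
- read_state(): the state, without advancing time (a new reading comes with each control period).
- grab_frame(name): name is "scene" or "top" or "wrist"; returns a dict with "img" (400x640x3 uint8, blue, green, red), "mtx" (3x3 intrinsics, pixels), "R" (3x3) and "t" (3): a world point X has camera coordinates R X + t; the wrist camera has in their place "tool_from_camera" (4x4, takes a point from camera to tool coordinates, whose origin is the TCP and whose axes are the flange's). Camera axes: x right, y down, z forward; pixel columns grow to the right and rows downward; lengths in mm; the calibration is good to about 2 mm. A picture is of the moment at which its call begins: read the wrist's pose just before it. There is no depth.
- close_job(): hands the job in, once; it reports no verdict.
The state is a dict: "time_s": time; "qpos": joint angles; "joint_velocities": joint speeds; "joint_efforts": joint torques, N m; "ee_pos": TCP position; "tool_rot": TCP orientation; "wrist_force": force on the tool from outside, world axes, zero at the start; "torque": the same for the moment, N m; "gripper_width": finger opening in mm.
Only numpy, scipy, OpenCV 4.12 (cv2) and the standard library are available. Lean on these libraries where they do the work, as an engineer would, in place of code of your own. Each camera call takes 0.05 s, during which the arm holds its last target. There are 200 camera calls.

## Working session

There is one attempt and no reset: what is moved stays moved. The work goes in short steps, Python scripts to look and compute and a shell command to move; the robot and the scene stay as the last step left them, time stands still between calls to the robot, and variables do not carry over. Pictures are saved under pics/ and viewed, about 8 in all and at most 12, crops included, and the job is handed in when it is done.

```bash
mkdir -p pics; python3 - <<'E'
from bench import *
import cv2,json,numpy as np
print(read_state(), nose_length() if callable(nose_length) else nose_length)
for n in("scene","top"):
    f=grab_frame(n); cv2.imwrite(f"pics/{n}0.png",f["img"]); np.savez(f"{n}.npz",K=f["mtx"],R=f["R"],t=f["t"]); print(n,f["mtx"],f["R"],f["t"])
E
```

```text
{'time_s': 0.0, 'qpos': array([ 1.13922540e+00,  2.59347146e-01,  1.53612780e+00, -4.22998487e-06,
        1.34799485e+00, -2.02799078e-01]), 'joint_velocities': array([ 1.42306165e-03, -1.05321371e-03,  1.15609135e-05, -4.45256683e-04,
       -8.36398040e-04,  1.36751701e-03]), 'joint_efforts': array([-5.61222769e-04, -4.46040916e+01, -2.90560287e+01, -4.17980791e-04,
        1.20608820e-02, -5.51854566e-05]), 'ee_pos': array([124.49357947, 535.2099791 , 255.454478  ]), 'tool_rot': array([ 1.14136131e-01,  9.93464676e-01, -8.92397931e-04, -2.90775289e-04]), 'wrist_force': array([-0.22765429,  0.09456473, -0.04825353]), 'torque': array([ 0.01556372, -0.05072487,  0.00515873]), 'gripper_width': 85.20203615821467} 25.0
scene [[375.64904582   0.         313.04563657]
 [  0.         375.64904582 202.74942009]
 [  0.           0.           1.        ]] [[ 0.82208715  0.56912878 -0.01628379]
 [ 0.31130681 -0.47325073 -0.82408848]
 [-0.47671878  0.67240329 -0.566227  ]] [-488.24537385  -68.53924376 1180.7320364 ]
top [[403.54010937   0.         315.5939138 ]
 [  0.         403.54010937 204.09756666]
 [  0.           0.           1.        ]] [[-0.00386962 -0.99985757  0.01642772]
 [-0.99509206  0.00222577 -0.09892841]
 [ 0.09887775 -0.01672991 -0.99495894]] [  27.77006594  566.20114937 1037.69310078]
```

View pics/scene0.png

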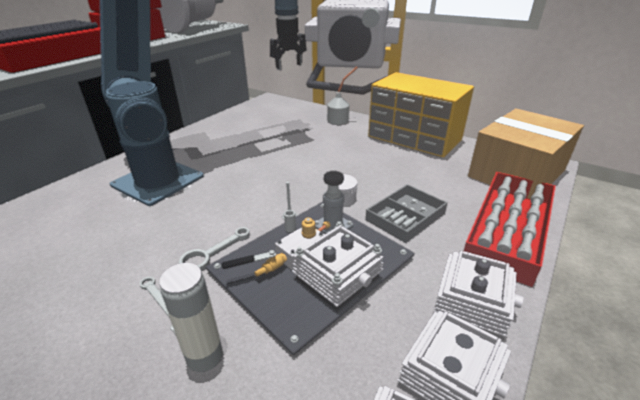

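View pics/top0.png

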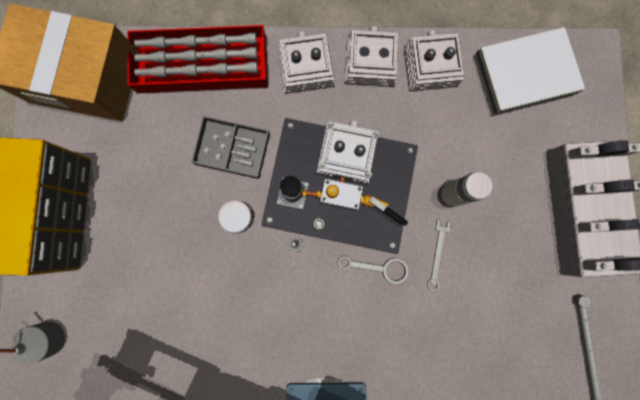

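The top view shows the tester at about px (340,185), slightly rotated. The knob is at (291,187), the lever tip at about (404,222), the accumulator at (333,191), the can at (470,190), and the engine valve at (296,244). I'll enlarge this area.

```bash
python3 - <<'E'
import cv2
a=cv2.imread("pics/top0.png")[110:260,255:425]
cv2.imwrite("pics/c1.png",cv2.resize(a,None,fx=4,fy=4,interpolation=cv2.INTER_CUBIC))
E
```

```text
(no output)
```

View pics/c1.png

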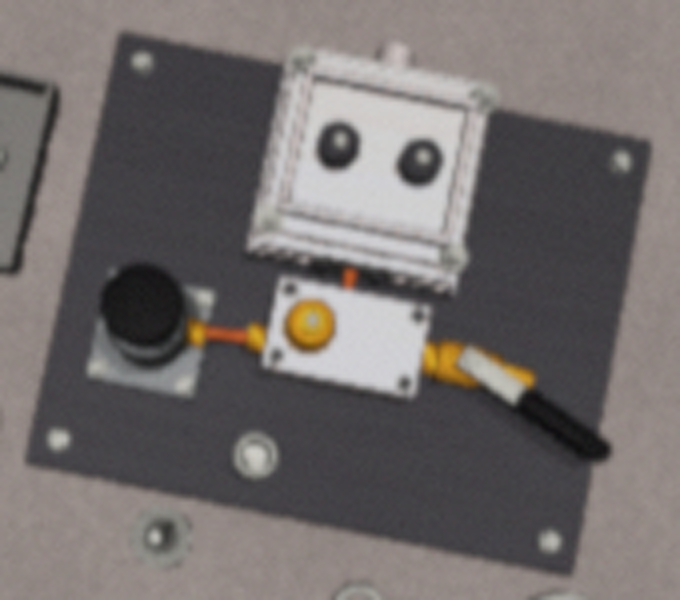

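The crop shows the plate corners at (120,32), (651,143), (573,575) and (27,464), the knob top at (144,303), the lever from its stem near (468,357) to its tip at (603,450), the accumulator top at (311,322), and the socket at (256,455).

```bash
cat > h.py <<'E'
import numpy as np
def ray(n,u,v,z):
    c=np.load(f"{n}.npz"); C=-c["R"].T@c["t"]; d=c["R"].T@np.linalg.solve(c["K"],[u,v,1.]); return C+d*(z-C[2])/d[2]
def proj(n,X):
    c=np.load(f"{n}.npz"); p=c["K"]@(c["R"]@np.asarray(X,float)+c["t"]); return p[:2]/p[2]
def fit(loc,W):
    a=np.asarray(loc,float);b=np.asarray(W,float); am=a.mean(0);bm=b.mean(0);a=a-am;b=b-bm
    th=np.arctan2((a[:,0]*b[:,1]-a[:,1]*b[:,0]).sum(),(a*b).sum()); R=np.array([[np.cos(th),-np.sin(th)],[np.sin(th),np.cos(th)]])
    return th,R,bm-R@am
E
python3 - <<'E'
from h import *
c=lambda u,v,z:ray("top",255+(u-1.5)/4,110+(v-1.5)/4,z)[:2]
W=[c(120,32,20),c(651,143,20),c(573,575,20),c(27,464,20),c(144,303,169),c(311,322,106)]
L=[(150,185),(150,-185),(-150,-185),(-150,185),(-50,120),(-30,20)]
th,R,t=fit(L[:4],W[:4]); print(th,t)
for l,w in zip(L,W): print(l,w.round(1),(w-(R@l+t)).round(1))
s,tp=c(468,357,74),c(603,450,71); print("stem",s,R.T@(s-t),"tip",tp,R.T@(tp-t),np.linalg.norm(tp-s))
print("socket",c(256,455,50),"exv",c(160,535,5),"can",ray("top",480,186,200))
for l,z in [((-50,120),169),((-30,20),106),((-30,-5),65)]: print(l,proj("scene",[*(R@l+t),z]))
E
```

```text
-0.20546192951240724 [618.9492159  -40.71179579]
(150, 185) [803.1 109.1] [-0.4 -0.7]
(150, -185) [ 726.4 -250.6] [-1.7  1.8]
(-150, -185) [ 436.  -190.6] [1.6 0.6]
(-150, 185) [510.3 169.3] [ 0.4 -1.7]
(-50, 120) [595.6  85.6] [ 1.1 -1.4]
(-30, 20) [592.9 -14. ] [-0.8  1. ]
stem [ 574.68156235 -115.27159452] [-28.12492014 -82.02303094] tip [ 515.63339331 -200.32937435] [ -68.57768316 -177.33874916] 103.54473514825024
socket [514.21153677  18.80409799] exv [463.32095525  82.04272755] can [ 589.03142681 -339.00593401  200.        ]
(-50, 120) [333.66606023 174.84157969]
(-30, 20) [308.29133903 219.09985027]
(-30, -5) [300.5080831  238.57464264]
```

Rig pose: origin (619, -41), yaw -0.2055, residuals under 2 mm. The lever sits at about 1.17 rad. I'll close the fingers and travel to a point above the open side of the lever.

```bash
R='[17,-30,0,0,34,-60,0,0,52,-90,0,0,69,-120,0,0,86,-149,0,0]'
python3 -m creep '[17,-30,0,0,34,-60,0,0,52,-90,0,0,69,-120,0,0,86,-149,0,0]' 0 30; python3 -m creep '[17,-30,0,0,34,-60,0,0,52,-90,0,0,69,-120,0,0,86,-149,0,0]'; python3 -m creep '[17,-30,0,0,34,-60,0,0,52,-90,0,0,69,-120,0,0,86,-149,0,0]'; python3 -m creep '[17,-30,0,0,34,-60,0,0,52,-90,0,0,69,-120,0,0,86,-149,0,0]'; python3 -m creep '[17,-30,0,0,34,-60,0,0,52,-90,0,0,69,-120,0,0,86,-149,0,0]'; python3 -m creep '[0,0,-30,0,0,0,-60,0,0,0,-80,0,0,0,-80,0,0,0,-80,0]'
python3 - <<'E'
from bench import *
import cv2
s=read_state();print(s['time_s'],s['ee_pos'],s['tool_rot'],s['wrist_force'],nose_length() if callable(nose_length) else nose_length)
f=grab_frame("wrist");print(f["mtx"],f["tool_from_camera"]);cv2.imwrite("pics/w1.png",f["img"])
E
```

```text
time_s: 0.52
ee_pos: [210.8, 385.0, 255.9]
tool_rot: [0.114, 0.994, -0.0, -0.0]
wrist_force: [1.2, 0.5, -0.2]
gripper_width: 25.6
time_s: 0.93
ee_pos: [296.8, 236.0, 256.2]
tool_rot: [0.114, 0.993, -0.0, -0.0]
wrist_force: [1.2, -0.7, 0.4]
gripper_width: 0.1
time_s: 1.35
ee_pos: [383.0, 86.9, 256.2]
tool_rot: [0.114, 0.993, 0.0, -0.0]
wrist_force: [2.1, 1.1, 0.4]
gripper_width: -0.1
time_s: 1.77
ee_pos: [469.0, -62.1, 256.0]
tool_rot: [0.114, 0.993, 0.0, -0.0]
wrist_force: [0.7, 0.4, -0.0]
gripper_width: 0.3
time_s: 2.18
ee_pos: [555.1, -211.0, 255.7]
tool_rot: [0.114, 0.993, 0.0, -0.0]
wrist_force: [0.2, 0.3, 0.5]
gripper_width: 0.1
time_s: 2.6
ee_pos: [553.9, -208.9, 175.1]
tool_rot: [0.114, 0.993, 0.001, -0.002]
wrist_force: [0.1, -0.3, 0.7]
gripper_width: -0.3
2.6 [ 553.92816492 -208.92284282  175.1043469 ] [ 1.14229741e-01  9.93452755e-01  7.51022926e-04 -1.62039790e-03] [ 0.0923988  -0.28666328  0.66265018] 25.0
[[285.3437783    0.         318.14712445]
 [  0.         285.3437783  199.12210349]
 [  0.           0.           1.        ]] [[-1.34975469e-03 -9.44431877e-01 -3.28704437e-01  8.33119649e+01]
 [ 9.99999076e-01 -1.22239717e-03 -5.94097814e-04 -1.27488489e-01]
 [ 1.59277539e-04 -3.28704936e-01  9.44432655e-01 -1.17163994e+02]
 [ 0.00000000e+00  0.00000000e+00  0.00000000e+00  1.00000000e+00]]
```

View pics/w1.png

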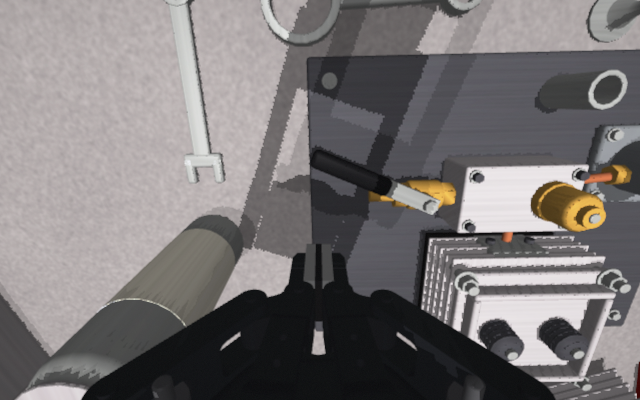

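The wrist view shows the fingertips at (319,250). The lever tip is at (313,158) and its stem at (433,205), with clear room between fingers and lever. Next I'll check the lever position and compute the push waypoints.

```bash
python3 - <<'E'
from h import *
from scipy.spatial.transform import Rotation as Ro
K=np.array([[285.34,0,318.15],[0,285.34,199.12],[0,0,1]])
T=np.array([[-1.35e-3,-.94443,-.3287,83.31],[1,-1.22e-3,-5.9e-4,-.127],[1.6e-4,-.3287,.94443,-117.16]])
p=np.array([553.93,-208.92,175.1]);Rw=Ro.from_quat([.11423,.99345,.00075,-.00162]).as_matrix()
def w(u,v,z):
    d=Rw@T[:,:3]@np.linalg.solve(K,[u,v,1.]);C=p+Rw@T[:,3];return (C+d*(z-C[2])/d[2])
th=-.2055;R=np.array([[np.cos(th),-np.sin(th)],[np.sin(th),np.cos(th)]]);t=np.array([619,-40.7])
for n,u,v,z in [("tip",313,158,71),("stem",433,205,75),("acc",592,218,105),("corner",308,59,20)]:
    x=w(u,v,z)[:2];print(n,x,R.T@(x-t))
stem=R@[-30,-82]+t
for a in [1.168,.95,.75,.55,.35,.2,.1,0]:
    off=21.5;g=stem+R@(88*np.array([-np.cos(a),-np.sin(a)])+off*np.array([np.sin(a),-np.cos(a)]))
    print(a,g.round(1),"shift from first:",(g-p[:2]).round(0))
E
```

```text
tip [ 513.37799586 -203.71184684] [ -70.13596603 -181.13480128]
stem [ 572.32846311 -117.5649958 ] [-30.00471006 -84.77132363]
acc [594.43533715 -18.33716805] [-28.61108462  16.87971419]
corner [ 437.85662941 -190.82416309] [-146.69811112 -183.92892444]
1.168 [ 540.3 -199.4] shift from first: [-14.  10.]
0.95 [ 522.7 -190.3] shift from first: [-31.  19.]
0.75 [ 508.8 -178.8] shift from first: [-45.  30.]
0.55 [ 497.3 -164.8] shift from first: [-57.  44.]
0.35 [ 488.9 -148.8] shift from first: [-65.  60.]
0.2 [ 484.8 -135.9] shift from first: [-69.  73.]
0.1 [ 483.1 -127. ] shift from first: [-71.  82.]
0 [ 482.4 -117.9] shift from first: [-72.  91.]
```

```bash
python3 -m creep '[0,0,-25,0,0,0,-50,0,0,0,-75,0,0,0,-89,0,0,0,-89,0]'; python3 -m creep '[-5,3,0,0,-10,7,0,0,-15,10,0,0,-20,13,0,0,-25,16,0,0]'
```

```text
time_s: 3.07
ee_pos: [554.1, -208.7, 86.2]
tool_rot: [0.114, 0.993, 0.001, -0.001]
wrist_force: [-0.5, 0.3, 0.2]
gripper_width: -0.2
time_s: 3.48
ee_pos: [530.5, -193.5, 89.0]
tool_rot: [0.114, 0.993, -0.001, 0.002]
wrist_force: [2.7, 0.1, 0.7]
gripper_width: 0.1
```

```bash
python3 -m creep '[-6,3,0,0,-13,8,0,0,-20,14,0,0,-26,21,0,0,-32,28,0,0]'; python3 -m creep '[-3,5,0,0,-6,10,0,0,-8,16,0,0,-10,22,0,0,-12,28,0,0]'; python3 -m creep '[0,2,0,0,-1,4,0,0,-1,6,0,0,-1,8,0,0,-2,10,0,0]'
```

```text
time_s: 3.9
ee_pos: [496.9, -164.7, 87.3]
tool_rot: [0.114, 0.993, -0.0, -0.0]
wrist_force: [1.6, -1.8, 0.8]
gripper_width: -0.2
time_s: 4.32
ee_pos: [485.6, -136.8, 87.3]
tool_rot: [0.114, 0.993, -0.0, -0.0]
wrist_force: [1.4, -1.9, -0.1]
gripper_width: 0.1
time_s: 4.73
ee_pos: [483.9, -127.4, 87.3]
tool_rot: [0.114, 0.993, -0.0, 0.0]
wrist_force: [1.5, -1.8, 1.2]
gripper_width: -0.2
```

Still sliding at about 2 N. I'll keep going in small steps until it meets the stop.

```bash
python3 -m creep '[0,1,0,0,0,2,0,0,0,3,0,0,0,4,0,0,0,5,0,0]'; python3 -m creep '[0,1,0,0,0,2,0,0,0,3,0,0,0,3,0,0,0,3,0,0]';
```

```text
time_s: 5.15
ee_pos: [483.8, -122.3, 87.3]
tool_rot: [0.114, 0.993, -0.0, 0.0]
wrist_force: [1.7, -1.0, -0.3]
gripper_width: 0.0
time_s: 5.57
ee_pos: [483.9, -121.2, 87.4]
tool_rot: [0.114, 0.994, -0.002, 0.0]
wrist_force: [0.7, -9.6, -1.3]
gripper_width: -0.3
```

The force jumped to 9.6 N while the tool stalled, so the lever is on its stop. I'll back off, raise and look.

```bash
python3 -m creep '[0,1,0,0,0,1,0,0,0,0,0,0,0,-12,0,0,0,-25,0,0]'; python3 -m creep '[0,-5,35,0,0,-5,70,0,0,-5,105,0,0,-5,140,0,0,-5,140,0]'
python3 - <<'E'
from bench import *
import cv2
s=read_state();print(s['time_s'],list(s['ee_pos']),list(s['tool_rot']),s['wrist_force'])
cv2.imwrite("pics/w2.png",grab_frame("wrist")["img"])
E
```

```text
time_s: 5.98
ee_pos: [483.1, -144.0, 87.1]
tool_rot: [0.114, 0.994, 0.001, -0.001]
wrist_force: [-0.1, 0.0, 0.2]
gripper_width: 0.2
time_s: 6.4
ee_pos: [486.7, -151.5, 234.3]
tool_rot: [0.114, 0.993, -0.002, 0.005]
wrist_force: [2.1, -1.0, 0.6]
gripper_width: -0.2
6.4 [np.float64(486.6989263678213), np.float64(-151.52996270357414), np.float64(234.34554086015083)] [np.float64(0.11430641429613803), np.float64(0.9934283672836894), np.float64(-0.002032162590860395), np.float64(0.005476590365087036)] [ 2.06713378 -0.98730004  0.59154598]
```

View pics/w2.png

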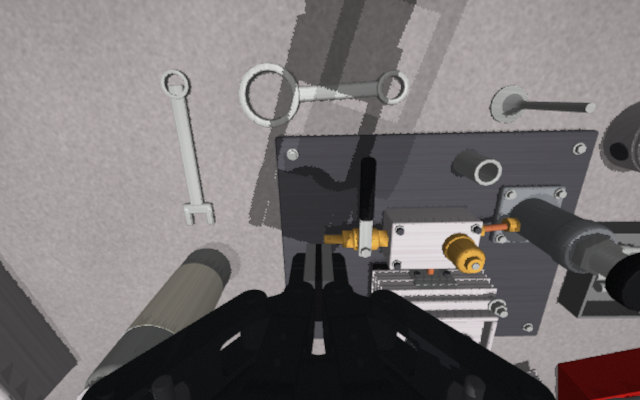

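The lever now stands square across the spout and parallel to the plate's side edges (px (368,160) to (364,250)). Next: over the knob.

```bash
python3 -m creep '[11,24,0,0,22,47,0,0,33,71,0,0,44,94,0,0,55,118,0,0]'; python3 -m creep '[11,24,0,0,22,47,0,0,34,71,0,0,45,94,0,0,56,118,0,0]'; python3 -m creep '[0,0,-8,0,0,0,-16,0,0,0,-24,0,0,0,-28,0,0,0,-28,0]'
python3 - <<'E'
from bench import *
import cv2
s=read_state();print(s['time_s'],list(s['ee_pos']),list(s['tool_rot']),s['wrist_force'])
cv2.imwrite("pics/w3.png",grab_frame("wrist")["img"])
E
```

```text
time_s: 6.87
ee_pos: [538.3, -30.5, 225.7]
tool_rot: [0.114, 0.993, 0.0, -0.002]
wrist_force: [0.6, 0.2, -0.3]
gripper_width: -0.1
time_s: 7.28
ee_pos: [594.4, 87.4, 225.4]
tool_rot: [0.114, 0.993, 0.0, -0.002]
wrist_force: [1.1, -1.0, 0.5]
gripper_width: -0.0
time_s: 7.7
ee_pos: [593.4, 85.6, 197.2]
tool_rot: [0.115, 0.993, -0.0, -0.002]
wrist_force: [-0.7, -0.1, -0.2]
gripper_width: -0.0
7.7 [np.float64(593.3690483672306), np.float64(85.58213398694288), np.float64(197.19672455705552)] [np.float64(0.11483290755860265), np.float64(0.993382773753696), np.float64(-0.00022337081008333065), np.float64(-0.002004558936947506)] [-0.68619854 -0.10213079 -0.21336166]
```

View pics/w3.png

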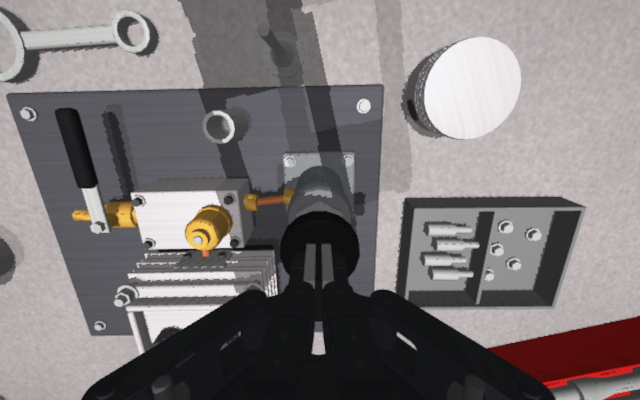

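The knob is centred under the fingertips (both at about (319,250)). First stroke, with hold.

```bash
python3 -m creep '[0,0,-7,0,0,0,-14,0,0,0,-21,0,0,0,-28,0,0,0,-28,0]'; python3 -m creep '[0,0,0,0,0,0,0,0,0,0,0,0,0,0,0,0,0,0,0,0]'
```

```text
time_s: 8.17
ee_pos: [595.5, 85.9, 171.6]
tool_rot: [0.114, 0.993, -0.0, 0.001]
wrist_force: [-0.4, -0.7, 8.6]
gripper_width: 0.1
time_s: 8.58
ee_pos: [595.5, 85.9, 172.9]
tool_rot: [0.114, 0.993, -0.0, 0.002]
wrist_force: [-1.0, -1.1, 8.4]
gripper_width: 0.0
```

```bash
python3 -m creep '[0,0,-1,0,0,0,-2,0,0,0,-3,0,0,0,-3,0,0,0,-3,0]';python3 -m creep '[0,0,8,0,0,0,16,0,0,0,24,0,0,0,31,0,0,0,31,0]'; python3 -m creep '[0,0,0,0,0,0,0,0,0,0,0,0,0,0,0,0,0,0,0,0]'
python3 - <<'E'
from bench import *
import cv2
s=read_state();print(s['time_s'],list(s['ee_pos']),list(s['tool_rot']),s['wrist_force'])
cv2.imwrite("pics/w4.png",grab_frame("wrist")["img"])
cv2.imwrite("pics/s4.png",cv2.resize(grab_frame("scene")["img"][150:300,200:400],None,fx=4,fy=4,interpolation=cv2.INTER_CUBIC))
E
```

```text
time_s: 9.0
ee_pos: [595.5, 85.9, 169.9]
tool_rot: [0.114, 0.993, -0.0, 0.002]
wrist_force: [-2.1, -2.2, 9.5]
gripper_width: -0.1
time_s: 9.42
ee_pos: [595.3, 86.7, 200.6]
tool_rot: [0.114, 0.993, 0.0, 0.001]
wrist_force: [-0.3, -0.7, -0.1]
gripper_width: -0.3
time_s: 9.83
ee_pos: [594.5, 86.8, 198.7]
tool_rot: [0.114, 0.993, -0.0, -0.001]
wrist_force: [-0.1, -0.3, -0.6]
gripper_width: -0.3
9.8333 [np.float64(594.4620064871652), np.float64(86.77168455118513), np.float64(198.7073558420579)] [np.float64(0.1140729517020919), np.float64(0.9934722388464311), np.float64(-2.97348059409612e-05), np.float64(-0.0005210060203475024)] [-0.09643993 -0.31375701 -0.55449714]
```

View pics/s4.png

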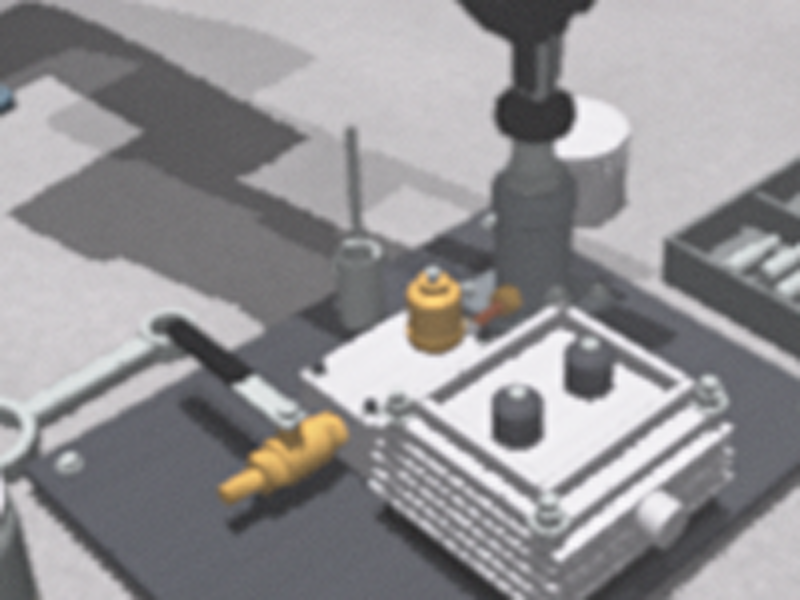

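The scene shows the knob back up and the pin slightly out at (432,272), with the lever across the spout. I'll run two more strokes at the same depth, then check.

```bash

python3 -m creep '[0,0,-8,0,0,0,-16,0,0,0,-24,0,0,0,-31,0,0,0,-31,0]'; python3 -m creep '[0,0,0,0,0,0,8,0,0,0,16,0,0,0,24,0,0,0,31,0]'; python3 -m creep '[0,0,0,0,0,0,0,0,0,0,0,0,0,0,0,0,0,0,0,0]'
python3 -m creep '[0,0,-8,0,0,0,-16,0,0,0,-24,0,0,0,-31,0,0,0,-31,0]'; python3 -m creep '[0,0,0,0,0,0,8,0,0,0,16,0,0,0,24,0,0,0,31,0]'; python3 -m creep '[0,0,0,0,0,0,0,0,0,0,0,0,0,0,0,0,0,0,0,0]'
```

```text
time_s: 10.35
ee_pos: [595.7, 86.7, 169.5]
tool_rot: [0.114, 0.993, 0.0, 0.002]
wrist_force: [-0.2, 1.2, 9.6]
gripper_width: -0.0
time_s: 10.77
ee_pos: [594.8, 86.7, 199.5]
tool_rot: [0.114, 0.993, 0.0, 0.0]
wrist_force: [0.6, -0.1, -0.4]
gripper_width: 0.2
time_s: 11.18
ee_pos: [594.3, 86.7, 198.5]
tool_rot: [0.114, 0.993, -0.0, -0.001]
wrist_force: [-0.6, 0.1, -0.5]
gripper_width: -0.0
time_s: 11.6
ee_pos: [595.4, 86.7, 169.4]
tool_rot: [0.114, 0.993, 0.0, 0.001]
wrist_force: [-1.4, 0.7, 9.5]
gripper_width: 0.2
time_s: 12.02
ee_pos: [594.8, 86.7, 199.4]
tool_rot: [0.114, 0.993, -0.0, 0.0]
wrist_force: [-0.6, -0.5, -0.4]
gripper_width: 0.1
time_s: 12.43
ee_pos: [594.3, 86.7, 198.4]
tool_rot: [0.114, 0.993, -0.0, -0.001]
wrist_force: [-0.6, -0.3, 0.5]
gripper_width: -0.0
```

Both strokes came out the same. Three more (one spare), then clear up and look.

```bash

python3 -m creep '[0,0,-8,0,0,0,-16,0,0,0,-24,0,0,0,-31,0,0,0,-31,0]'; python3 -m creep '[0,0,0,0,0,0,8,0,0,0,16,0,0,0,24,0,0,0,31,0]'; python3 -m creep '[0,0,0,0,0,0,0,0,0,0,0,0,0,0,0,0,0,0,0,0]' >/dev/null
python3 -m creep '[0,0,-8,0,0,0,-16,0,0,0,-24,0,0,0,-31,0,0,0,-31,0]'; python3 -m creep '[0,0,0,0,0,0,8,0,0,0,16,0,0,0,24,0,0,0,31,0]'; python3 -m creep '[0,0,0,0,0,0,0,0,0,0,0,0,0,0,0,0,0,0,0,0]' >/dev/null
python3 -m creep '[0,0,-8,0,0,0,-16,0,0,0,-24,0,0,0,-31,0,0,0,-31,0]'; python3 -m creep '[0,0,0,0,0,0,8,0,0,0,16,0,0,0,24,0,0,0,31,0]'; python3 -m creep '[0,0,15,0,0,0,30,0,0,0,45,0,0,0,60,0,0,0,60,0]'
python3 - <<'E'
from bench import *
import cv2
s=read_state();print(s['time_s'],s['wrist_force'])
cv2.imwrite("pics/s5.png",cv2.resize(grab_frame("scene")["img"][150:300,200:400],None,fx=4,fy=4,interpolation=cv2.INTER_CUBIC))
E
```

```text
time_s: 12.85
ee_pos: [595.5, 86.7, 169.4]
tool_rot: [0.114, 0.993, 0.0, 0.001]
wrist_force: [-2.6, 0.2, 9.9]
gripper_width: 0.2
time_s: 13.27
ee_pos: [594.8, 86.7, 199.4]
tool_rot: [0.114, 0.993, -0.0, 0.0]
wrist_force: [0.6, -0.2, 0.1]
gripper_width: 0.3
time_s: 14.1
ee_pos: [595.4, 86.7, 169.4]
tool_rot: [0.114, 0.993, 0.0, 0.001]
wrist_force: [-2.2, -0.2, 9.8]
gripper_width: 0.1
time_s: 14.52
ee_pos: [594.8, 86.6, 199.4]
tool_rot: [0.114, 0.993, 0.0, 0.0]
wrist_force: [0.2, -0.1, 0.4]
gripper_width: 0.6
time_s: 15.35
ee_pos: [595.4, 86.7, 169.4]
tool_rot: [0.114, 0.993, 0.0, 0.001]
wrist_force: [-1.3, -0.9, 9.5]
gripper_width: 0.0
time_s: 15.77
ee_pos: [594.8, 86.7, 199.4]
tool_rot: [0.114, 0.993, 0.0, 0.0]
wrist_force: [0.1, 0.5, 0.2]
gripper_width: 0.1
time_s: 16.18
ee_pos: [595.6, 86.7, 261.6]
tool_rot: [0.114, 0.993, 0.0, 0.002]
wrist_force: [0.3, -0.1, 0.8]
gripper_width: -0.3
16.1833 [ 0.329368   -0.10203595  0.76644063]
```

View pics/s5.png

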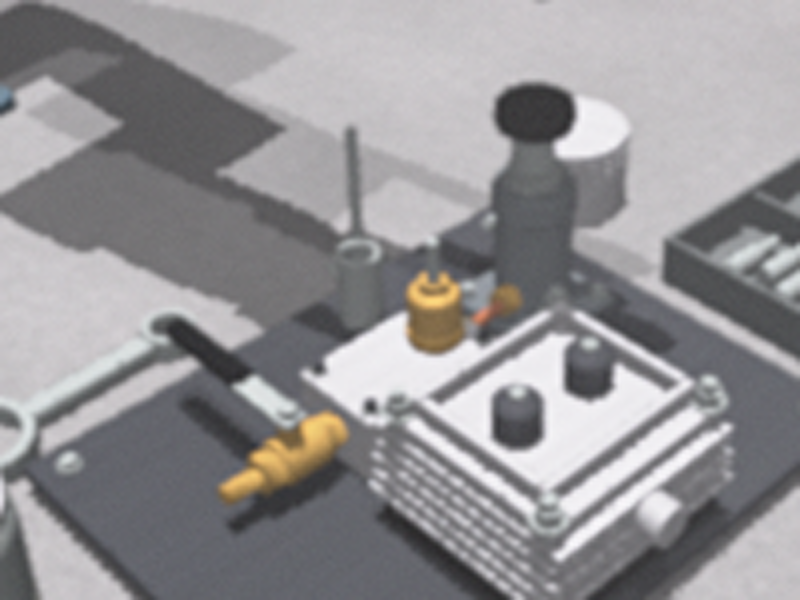

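The pin now stands out, its top at about (431,238), with the knob up and the lever unmoved. Comparing the pin top with its predicted position, and checking that it isn't sinking:

```bash
python3 - <<'E'
from h import *
th=-.2055;R=np.array([[np.cos(th),-np.sin(th)],[np.sin(th),np.cos(th)]]);x=R@[-30,20]+[619,-40.7]
for z in(106,111,126,131): print(z,((proj("scene",[*x,z])-[200,150])*4+1.5).round(0))
E
python3 -m creep '[0,0,5,0,0,0,5,0,0,0,5,0,0,0,5,0,0,0,5,0]' | head -1; python3 -m creep '[0,0,0,0,0,0,0,0,0,0,0,0,0,0,0,0,0,0,0,0]' | head -1
python3 - <<'E'
from bench import *
import cv2
f=grab_frame("scene")["img"][195:245,270:345]; g=grab_frame("top")["img"][110:260,255:425]
a=cv2.resize(f,(600,400),interpolation=cv2.INTER_CUBIC); cv2.imwrite("pics/s6.png",a)
cv2.imwrite("pics/t6.png",cv2.resize(g,None,fx=4,fy=4,interpolation=cv2.INTER_CUBIC))
E
```

```text
106 [435. 278.]
111 [435. 271.]
126 [434. 248.]
131 [434. 241.]
time_s: 16.65
time_s: 17.07
```

View pics/s6.png

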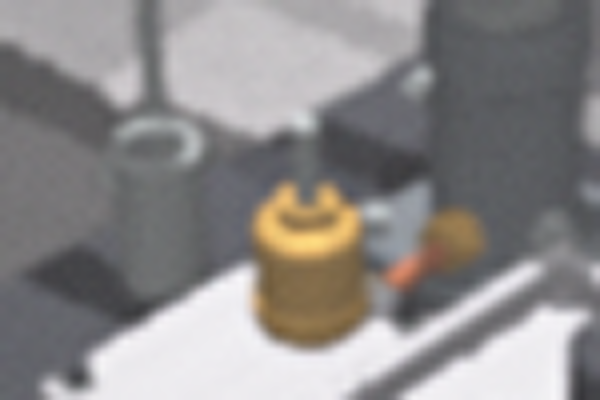

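View pics/t6.png

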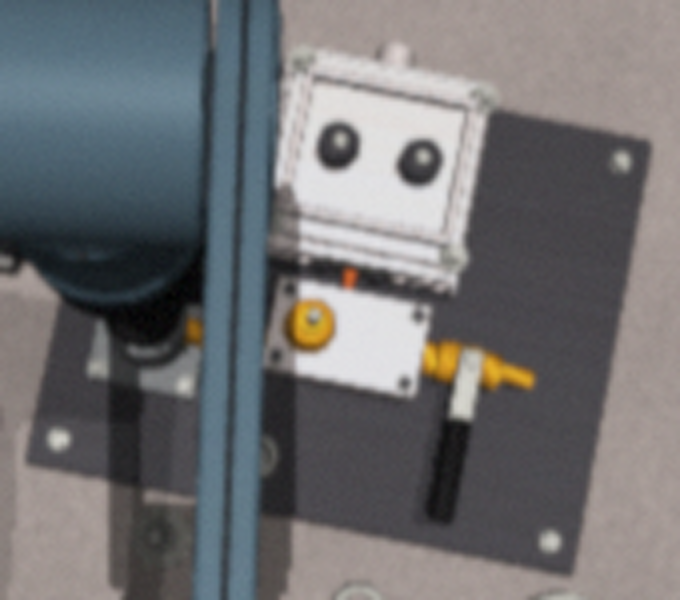

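The pin top is at crop row 241, and the prediction for fully out (131 mm) is 241, so it is fully out and not sinking. The plate corners are unchanged at (651,143) and (573,575). The lever is parallel to the plate's side edge. Handing in.

```bash
python3 -c "from bench import *; print(close_job())"
```

```text
the job is handed in; nothing more can be done
None
```

The tester is charged: the valve is shut, the pin stands fully out and the plunger is up. I handed the job in at about 17 s of the 54 s allowed.

I pushed the lever round with the closed fingertips until it met its stop at about 9.6 N. I then gave the plunger six full strokes (about 24 mm down at 10 N, fully released each time), one more than needed. After that I raised the arm clear.

**Last checks:**
- **Pin:** its top appeared exactly where a fully out pin (131 mm) should, and was not sinking after about 1 s.
- **Valve:** the lever stands across the spout. Read from pixels, it is parallel to the plate edge to about 0.025 rad, which is within reading error.
- **Tester and surroundings:** the tester's visible right-hand corners had not moved, and I saw no bystander moved. The arm hid part of the final top view, so the left side and the parts around it were not rechecked from above.

No check failed or disagreed.

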